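# Prop up the recipe tablet

## Task

The recipe tablet on the light-wood stand with the red crossbar lies too flat for the cook to read. Raise its backrest to 60 degrees from the counter, then let go so that it stays there by itself. Leave the dark stand with the open cookbook as it is.

Things in the scene. Friction and masses are not known exactly. Their poses are not given: they have to be found in the camera images.
- tablet_rest (a joint): Friction hinge of the tablet stand's backrest, in rad: 0 = backrest lying flat, growing as it is raised, 1.05 = 60 degrees above the counter, end stop at 1.75. It stays where it is left; raising it takes about 6 to 10 N across the crossbar, and there is no spring. The backrest (200 mm long from the hinge, 120 mm wide, 10 mm thick, light wood) carries a black tablet with a bright screen, on its upper face, the one that faces the cook beyond the counter (+x).
- tablet_bar (a point): Middle of the red round crossbar along the free top edge of the tablet stand's backrest, 210 mm from the hinge line: 16 mm in diameter, 240 mm long along this point's y axis, sticking out freely 60 mm beyond the backrest at either end (gripping places about 93 mm from the middle, either way along y; the bar can turn between the fingers). This point turns with the backrest: its -x axis points away from the hinge, its z axis out of the screen.
- tablet_hinge (a point): Middle of the tablet stand's hinge line, 35 mm above the counter, on the side of the stand away from the robot. This point does not turn with the backrest: its y axis is the hinge line, its z axis is up, and the backrest reaches from it towards its -x side (towards the robot) and rises from there. The stand's base (light wood, 170 x 130 mm, 16 mm thick) is fixed to the counter and reaches from 15 mm beyond the hinge line to 155 mm on the robot's side of it.
- book_bar (a point): Middle of the black crossbar of the other stand, dark wood with an open cookbook, built to the same measures as the tablet stand and with the same kind of hinge; y along the bar. Not to be moved.

How it is judged:
At the end, for the whole second after the job is handed in: The tablet's backrest stands still by itself at 60 degrees from the counter, give or take 10 degrees, and the cookbook stand's crossbar is within 20 mm of where it was (value of joint tablet_rest between 0.873 and 1.222 rad and velocity of joint tablet_rest between -0.03 and 0.03 rad/s and distance of book_bar from where it was at the start of the episode below 0.02 m); the robot touches nothing.
It fails at once if the cookbook stand's backrest is moved (its crossbar by more than 20 mm) (distance of book_bar from where it was at the start of the episode above 0.02 m).
It also fails if it takes over 35 s, if anything falls off the work surface, if the arm or the gripper's body presses on something with over 40 N, if the wrist force passes 120 N, or if a joint passes its speed limit or range.

## Robot

A 7-joint arm with a two-finger parallel gripper is mounted at the origin on the work surface. World frame = base frame: x ahead of the robot, y to its left, z up, the work surface at z = 0. Lengths are in m, angles in rad, forces in N, time in s.
With the tool pointing down it reaches from about 0.425 to 0.875 m from the base axis. Payload 8.4 kg.
Tool frame: the origin (TCP) lies midway between the tips of the shut fingers; the grasp point (between the pads) lies 19 mm behind it; z points along the fingers, x is the direction in which the jaws open and shut, and the axes are right-handed (so a half turn about z gives the same grasp; the last joint's range is limited). The gripper opens to 85 mm and grips with 20 to 120 N. Pads are 22 mm wide; open, the fingers measure 114 mm over their backs; the gripper's body (76 mm by 85 mm) begins 54 mm behind the grasp point. The pads swing forward as they close: fully open they stand 13 mm farther back than shut.
Start: joints at [-1.419, 0.333, 0.04, 1.465, -0.013, 1.343, -0.059], TCP at [0.161, 0.63, 0.231] pointing down, gripper open.
Joint ranges: [-2.58, 2.58], [-0.38, 2.09], [-1.3, 1.39], [0.25, 2.4], [-1.5, 4.64], [0.08, 2.09], [-2.65, 2.65]. Speed limits (rad/s): [2.22, 2.22, 2.79, 2.79, 3.14, 3.14, 3.14].

## Interface

Orientations are given as a unit quaternion [w, x, y, z].
In Python, from cell import telemetry, imaging, workorder gives the robot as it stands.
- The arm moves only by the tool carry_out, never from a script. Its argument "steps" is a list of rows, each a list of 7 numbers: the gripper's target within -1 to 1 (fully open at 1, half-way at 0, shut at -1), then the shift along the world's x, y, z in units of 60 mm (1.0 is 60 mm), then the turn, a rotation vector about the world's x, y, z in units of 6 degrees (1.0 is 6 degrees). A call has 1 to 8 rows; each row is the pose to reach, as a shift and turn from the pose measured when the call began; what a row does not reach only later rows make up. A row lasts 1/8 s, in which the tool goes at most 62.5 mm and 10.7 degrees, less where a joint would pass 70% of its speed; a pose out of reach is approached as far as the arm can. A call with a gripper value outside its range is refused whole. The fingers move at their own pace and stop on an object; "grip_force" is the grip in N (left out, the last holds). Time passes only in rows, so rows that repeat a pose let the fingers close. It gives the time, the measured TCP pose, the force and the opening at its end, in the units of the state.
- telemetry.sense(): the state, without advancing time (a new reading comes with each control period).
- imaging.get_image(name): name is "side" or "top"; returns a dict with "image" (384x512x3 uint8, red, green, blue), "fx", "fy", "cx", "cy" (pixels), "cam_to_world" (4x4, takes a point from camera to world coordinates). Camera axes: x right, y up, looking along -z (the intrinsics and any distortion apply to the point x, -y, -z); pixel columns grow to the right and rows downward; lengths in m; the calibration is good to about 2 mm. A picture is of the moment at which its call begins. There is no depth.
- workorder.hand_in(): hands the job in, once; it reports no verdict.
The state is a dict: "clock": time; "joint_pos": joint angles; "qvel": joint speeds; "joint_torque": joint torques, N m; "tcp_pos": TCP position; "eef_rot": TCP orientation; "ft_force": force on the tool from outside, world axes, zero at the start; "wrist_torque": the same for the moment, N m; "opening": opening from 0.0 (shut) to 1.0 (fully open).
Only numpy, scipy, OpenCV 4.12 (cv2) and the standard library are available. Lean on these libraries where they do the work, as an engineer would, in place of code of your own. Each camera call takes 0.05 s, during which the arm holds its last target.

## Working session

There is one attempt and no reset: what is moved stays moved. The work goes in short steps, Python scripts to look and compute and a tool call to move; the robot and the scene stay as the last step left them, time stands still between calls to the robot, and variables do not carry over. Pictures are saved under pics/ and viewed, and the job is handed in when it is done.

Besides the shell and the picture viewer there is one more tool, called as name([rows], argument=value, ...), one row to a line, values as JSON. carry_out: Moves the arm, as the interface text tells. Its arguments: {"type":"object","properties":{"steps":{"type":"array"},"grip_force":{"type":"number"}},"required":["steps"]}

```bash
mkdir -p pics; ls; python3 - <<'E'
from cell import telemetry, imaging
import cv2, numpy as np
print(telemetry.sense())
for n in ("side","top"):
    d=imaging.get_image(n)
    cv2.imwrite(f"pics/{n}0.png",d["image"][:,:,::-1])
    print(n,{k:v for k,v in d.items() if k!="image"})
    np.save(f"pics/{n}0.npy",d,allow_pickle=True)
E
```

```text
pics
{'clock': 0.0, 'joint_pos': array([-1.41920312,  0.33395601,  0.03985254,  1.46628929, -0.01341207,
        1.34334177, -0.05848486]), 'qvel': array([-3.54609643e-04, -2.53710748e-03, -1.22678826e-05,  8.99338226e-04,
       -2.90782596e-04,  1.00701980e-03, -1.17343639e-03]), 'joint_torque': array([-1.61265525e-04, -6.58546042e+01,  1.36543315e+00, -4.05562985e+01,
        1.66947849e-02,  1.28028943e-02,  2.38107799e-05]), 'tcp_pos': array([0.16120509, 0.6291954 , 0.23038303]), 'eef_rot': array([ 5.68384093e-04,  7.89986372e-01,  6.13123793e-01, -6.51125976e-04]), 'ft_force': array([1.53929915, 0.73514725, 0.47610898]), 'wrist_torque': array([ 0.0361836 ,  0.01545064, -0.00463537]), 'opening': 1.0013322982409831}
side {'fx': 355.60562998815107, 'fy': 355.60562998815107, 'cx': 251.9955408244833, 'cy': 192.09892519120976, 'cam_to_world': array([[-0.82263574,  0.4194622 , -0.38382536,  0.31609785],
       [-0.56832669, -0.58694465,  0.57662879,  0.40006436],
       [ 0.01658974,  0.69249364,  0.7212332 ,  0.62586508],
       [ 0.        ,  0.        ,  0.        ,  1.        ]])}
top {'fx': 392.96036262875384, 'fy': 392.96036262875384, 'cx': 260.03341169421634, 'cy': 192.43476149834717, 'cam_to_world': array([[ 0.02269006,  0.99152232, -0.12794006,  0.49027092],
       [-0.99902844,  0.0273235 ,  0.03457744, -0.00350026],
       [ 0.03778007,  0.12703119,  0.99117897,  0.85674419],
       [ 0.        ,  0.        ,  0.        ,  1.        ]])}
```

View pics/side0.png

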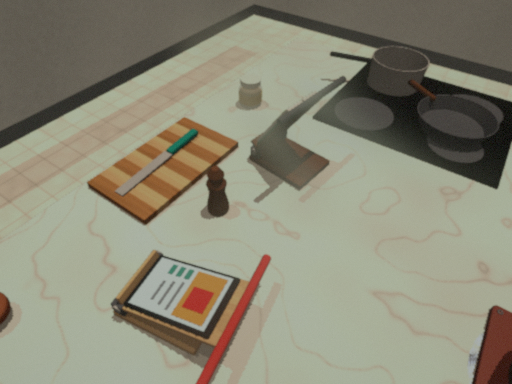

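View pics/top0.png

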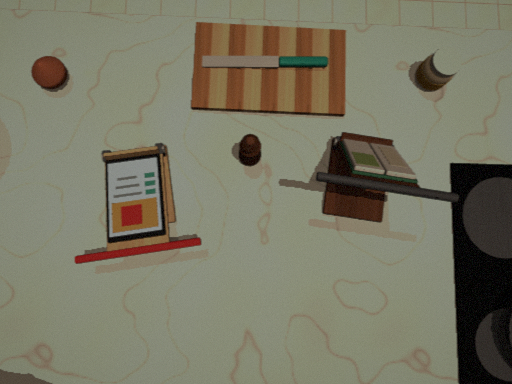

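The side view shows the red bar from about (266,258) to the lower border at (204,384), with the hinge end of the tablet at the left. In the top view the bar runs from (76,260) to (201,242) and the hinge from about (103,153) to (165,146). The dark stand is at the right in the top view, well away.

```bash
cat > h.py <<'E'
import numpy as np, cv2
def ray(d,u,v):
    R=d["cam_to_world"]; c=np.array([(u-d["cx"])/d["fx"],-(v-d["cy"])/d["fy"],-1.])
    r=R[:3,:3]@c; return R[:3,3],r/np.linalg.norm(r)
def redaxis(img):
    hsv=cv2.cvtColor(img,cv2.COLOR_RGB2HSV)
    m=(((hsv[...,0]<6)|(hsv[...,0]>174))&(hsv[...,1]>190)&(hsv[...,2]>90)).astype(np.uint8)
    n,l,s,c=cv2.connectedComponentsWithStats(m)
    best=None
    for i in range(1,n):
        if s[i,4]<60: continue
        p=np.argwhere(l==i)[:,::-1].astype(float); mu=p.mean(0)
        w,V=np.linalg.eigh(np.cov((p-mu).T)); t=(p-mu)@V[:,1]
        if best is None or np.ptp(t)>best[0]:
            best=(np.ptp(t),mu+V[:,1]*t.min(),mu+V[:,1]*t.max(),np.sqrt(12*w[0]),s[i])
    return best
def measure(ds,dt):
    bs=redaxis(ds["image"]);bt=redaxis(dt["image"]); print("side",bs,"\ntop",bt)
    o,a=ray(ds,*bs[1]);_,b=ray(ds,*bs[2]);n=np.cross(a,b)
    P=[]
    for e in bt[1:3]:
        q,r=ray(dt,*e);P.append(q+r*(n@(o-q))/(n@r))
    return np.array(P)
E
python3 - <<'E'
from h import *
ds=np.load("pics/side0.npy",allow_pickle=True).item();dt=np.load("pics/top0.npy",allow_pickle=True).item()
P=measure(ds,dt);print(P,np.linalg.norm(P[0]-P[1]),P.mean(0),np.degrees(np.arctan2(*(P[1]-P[0])[:2])))
# visible side end ray triangulate with top end
b=redaxis(ds["image"])
for z in(.035,):
  for u,v in((104,153),(164,146)):
    o,r=ray(dt,u,v);print("hinge z.035",o+r*(z-o[2])/r[2])
E
```

```text
side None 
top (np.float64(125.44702157031239), array([199.24474803, 240.61550077]), array([ 75.21305074, 259.4062774 ]), np.float64(6.553789683106545), array([ 75, 238, 125,  25, 810], dtype=int32))Traceback (most recent call last):
  File "<stdin>", line 3, in <module>
  File "h.py", line 19, in measure
    o,a=ray(ds,*bs[1]);_,b=ray(ds,*bs[2]);n=np.cross(a,b)
                ~~^^^
TypeError: 'NoneType' object is not subscriptable
```

```bash
sed -i 's/\[...,1\]>190/[...,1]>150/; s/\[...,2\]>90/[...,2]>60/; s/<6)/<9)/' h.py
python3 - <<'E'
from h import *
ds=np.load("pics/side0.npy",allow_pickle=True).item();dt=np.load("pics/top0.npy",allow_pickle=True).item()
print(cv2.cvtColor(ds["image"],cv2.COLOR_RGB2HSV)[320,228:242:2])
P=measure(ds,dt);print(P,np.linalg.norm(P[0]-P[1]),P.mean(0),np.degrees(np.arctan2(*(P[1]-P[0])[:2])))
for u,v in((104,153),(164,146)):
    z=.035;o,r=ray(dt,u,v);print("hinge z.035",o+r*(z-o[2])/r[2])
# hinge two-view: side knob (118,306) & (155,257)
for a,b in(((118,306),(105,153)),((156,257),(163,147))):
    o,r=ray(ds,*a);q,t=ray(dt,*b);s=np.linalg.lstsq(np.c_[r,-t],q-o,rcond=None)[0]
    print("hinge2",o+r*s[0],q+t*s[1])
E
```

```text
[[ 13 130 151]
 [  4 187 158]
 [  3 186 166]
 [  2 179 165]
 [  2 182 165]
 [  3 181 145]
 [  8 101 106]]
side (np.float64(145.4253561854341), array([267.37490026, 255.67621679]), array([200.48889234, 384.80714324]), np.float64(8.96273434562014), array([ 197,  255,   73,  129, 1257], dtype=int32)) 
top (np.float64(126.58407651146929), array([199.93821296, 240.58859788]), array([ 74.75804469, 259.38896747]), np.float64(7.310019838085581), array([ 75, 238, 126,  25, 925], dtype=int32))
[[0.49255786 0.08500716 0.07649343]
 [0.45133839 0.32167657 0.08059166]] 0.2402670393770231 [0.47194812 0.20334186 0.07854254] -9.879805707918297
hinge z.035 [0.67095341 0.29829552 0.035     ]
hinge z.035 [0.69004421 0.17395622 0.035     ]
hinge2 [0.66457666 0.29138201 0.03455364] [0.67050931 0.29537697 0.03731568]
hinge2 [0.68908101 0.17734344 0.02546066] [0.69001529 0.17794719 0.02581709]
```

carry_out([
  [1, 0.6, -0.7, 0, 0, 0, -1.4],
  [1, 1.2, -1.4, -0.1, 0, 0, -2.8],
  [1, 1.85, -2.1, -0.3, 0, 0, -4.2],
  [1, 2.45, -2.8, -0.4, 0, 0, -5.6],
  [1, 3.1, -3.5, -0.5, 0, 0, -7.0],
  [1, 3.7, -4.2, -0.6, 0, 0, -8.4],
  [1, 4.3, -4.9, -0.8, 0, 0, -9.7],
  [1, 4.92, -5.57, -0.9, 0, 0, -10.95],
], grip_force=50)

```text
clock: 1.1
tcp_pos: [0.457, 0.2933, 0.1758]
eef_rot: [0.0, 0.996, 0.084, -0.001]
ft_force: [1.4, -0.2, 0.9]
opening: 1.005
```

carry_out([
  [1, 0, 0, 0, 0, 0, 0],
  [1, 0, 0, 0, 0, 0, 0],
])

```text
clock: 1.35
tcp_pos: [0.4566, 0.2935, 0.1755]
eef_rot: [0.0, 0.996, 0.085, -0.001]
ft_force: [0.5, 0.6, -0.2]
opening: 0.994
```

```bash
python3 - <<'E'
from cell import telemetry, imaging
import numpy as np, cv2
from scipy.spatial.transform import Rotation as R
s=telemetry.sense();q=s["eef_rot"];M=R.from_quat(q,scalar_first=True).as_matrix()
print(s["clock"],s["tcp_pos"],M,s["joint_pos"])
for n in("side","top"): cv2.imwrite(f"pics/{n}1.png",imaging.get_image(n)["image"][:,:,::-1])
E
```

```text
1.35 [0.45655655 0.29347891 0.17554113] [[ 9.85652697e-01  1.68762246e-01 -2.83988303e-03]
 [ 1.68760405e-01 -9.85656713e-01 -8.77411860e-04]
 [-2.94722377e-03  3.85563555e-04 -9.99995583e-01]] [-1.02821244  0.15703497  0.41711988  1.81726348 -0.06945655  1.18423994
 -0.41968406]
```

View pics/side1.png

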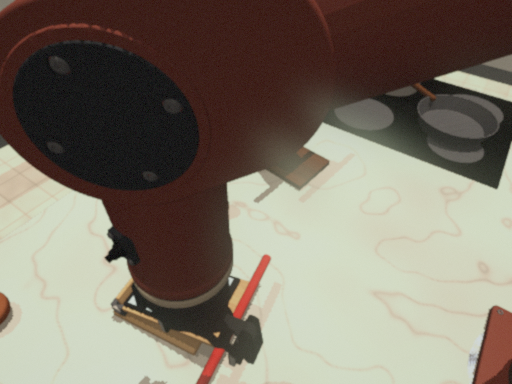

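View pics/top1.png

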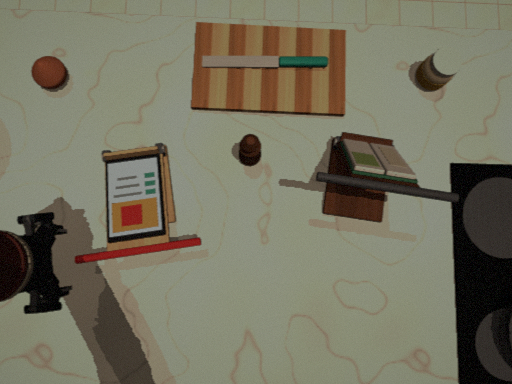

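```bash
cat >> h.py <<'E'
def proj(d,p):
    M=np.linalg.inv(d["cam_to_world"]);c=M[:3,:3]@p+M[:3,3]
    return d["cx"]+d["fx"]*c[0]/-c[2], d["cy"]-d["fy"]*c[1]/-c[2]
E
python3 - <<'E'
from h import *
for n in("side","top"):
    d=np.load(f"pics/{n}0.npy",allow_pickle=True).item()
    t=np.array([.4566,.2935,.1755]);x=np.array([.986,.169,0])
    for p in(t,t+x*.0425+[0,0,.013],t-x*.0425+[0,0,.013],t+[0,0,.1],[.456,.295,.0785],[.472,.203,.0785]):print(n,np.round(proj(d,np.array(p)),0))
E
python3 - <<'E'
import cv2
for n,(x,y,w,h) in dict(side=(100,220,220,160),top=(0,180,160,150)).items():
    i=cv2.imread(f"pics/{n}1.png")[y:y+h,x:x+w];cv2.imwrite(f"pics/{n}1c.png",cv2.resize(i,None,fx=3,fy=3))
E
```

```text
side [202. 346.]
side [171. 327.]
side [232. 357.]
side [193. 309.]
side [207. 373.]
side [236. 316.]
top [ 68. 259.]
top [ 62. 234.]
top [ 67. 285.]
top [ 36. 262.]
top [ 89. 257.]
top [138. 250.]
```

View pics/side1c.png

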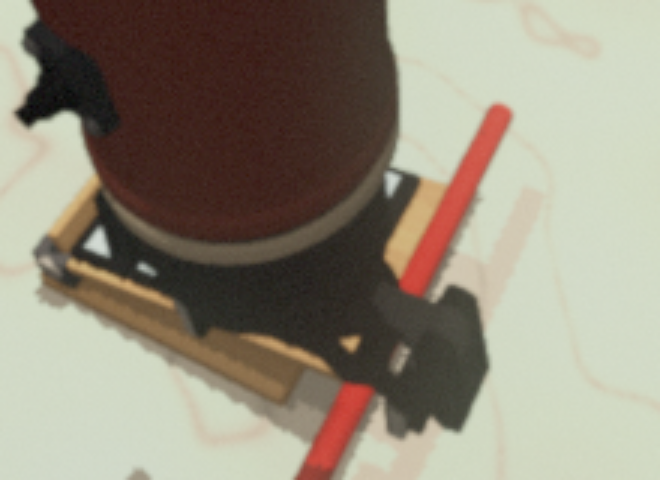

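View pics/top1c.png

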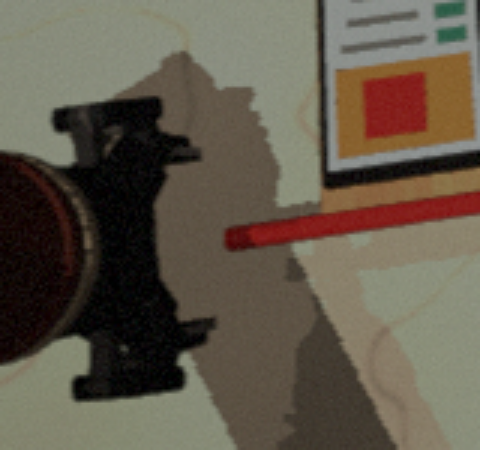

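The fingers appear in the top view at about (62,232) and (70,287), as predicted by the calibration, on either side of the bar end at (76,260). I'll descend and close.

carry_out([
  [1, 0, 0.02, -0.8, 0, 0, 0],
  [1, 0, 0.02, -1.5, 0, 0, 0],
  [1, 0, 0.02, -1.92, 0, 0, 0],
  [1, 0, 0.02, -1.92, 0, 0, 0],
])

```text
clock: 1.95
tcp_pos: [0.4541, 0.2962, 0.059]
eef_rot: [0.001, 0.996, 0.087, -0.003]
ft_force: [0.0, 0.6, 1.3]
opening: 1.003
```

carry_out([
  [-1, 0, 0, 0, 0, 0, 0],
  [-1, 0, 0, 0, 0, 0, 0],
  [-1, 0, 0, 0, 0, 0, 0],
  [-1, 0, 0, 0, 0, 0, 0],
  [-1, 0, 0, 0, 0, 0, 0],
  [-1, 0, 0, 0, 0, 0, 0],
], grip_force=50)

```text
clock: 2.7
tcp_pos: [0.4556, 0.2966, 0.0598]
eef_rot: [0.0, 0.996, 0.087, -0.001]
ft_force: [5.1, 1.3, 0.1]
opening: 0.167
```

```bash
python3 - <<'E'
from cell import telemetry, imaging
import numpy as np, cv2
s=telemetry.sense();print({k:np.round(v,3) for k,v in s.items()})
i=imaging.get_image("side")["image"][:,:,::-1][180:384,60:330];cv2.imwrite(f"pics/side2.png",cv2.resize(i,None,fx=2.8,fy=2.8))
E
```

```text
{'clock': np.float64(2.7), 'joint_pos': array([-1.004,  0.291,  0.399,  1.928, -0.138,  0.951, -0.365]), 'qvel': array([-0.001, -0.001, -0.   ,  0.001, -0.001,  0.002,  0.001]), 'joint_torque': array([-8.4200e-01, -5.1200e+01,  4.0110e+00, -3.0706e+01, -3.1600e-01,
        1.6580e+00,  2.5000e-02]), 'tcp_pos': array([0.456, 0.297, 0.06 ]), 'eef_rot': array([ 0.   ,  0.996,  0.087, -0.001]), 'ft_force': array([5.134, 1.296, 0.084]), 'wrist_torque': array([ 0.263, -0.945, -0.04 ]), 'opening': np.float64(0.167)}
```

View pics/side2.png

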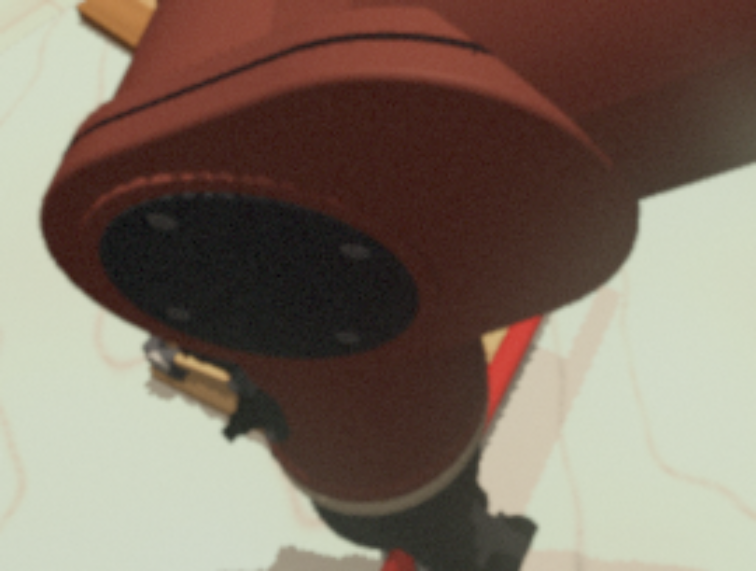

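Opening 0.167, about 14 mm, so the bar is held. Next I'll work out the arc.

```bash
python3 - <<'E'
import numpy as np
a=np.radians(12)
for t in range(12,63,4):
    r=np.radians(t);h=.21*(np.cos(a)-np.cos(r))/.06
    print(t,np.round([h*.985,h*.172,.21*(np.sin(r)-np.sin(a))/.06],2))
E
```

```text
12 [0. 0. 0.]
16 [0.06 0.01 0.24]
20 [0.13 0.02 0.47]
24 [0.22 0.04 0.7 ]
28 [0.33 0.06 0.92]
32 [0.45 0.08 1.13]
36 [0.58 0.1  1.33]
40 [0.73 0.13 1.52]
44 [0.89 0.16 1.7 ]
48 [1.07 0.19 1.87]
52 [1.25 0.22 2.03]
56 [1.44 0.25 2.17]
60 [1.65 0.29 2.3 ]
```

carry_out([
  [-1, 0.03, 0.0, 0.12, 0, 0, 0],
  [-1, 0.06, 0.01, 0.24, 0, 0, 0],
  [-1, 0.1, 0.02, 0.36, 0, 0, 0],
  [-1, 0.13, 0.02, 0.47, 0, 0, 0],
  [-1, 0.18, 0.03, 0.59, 0, 0, 0],
  [-1, 0.22, 0.04, 0.7, 0, 0, 0],
  [-1, 0.22, 0.04, 0.7, 0, 0, 0],
])

```text
clock: 3.62
tcp_pos: [0.4694, 0.299, 0.1028]
eef_rot: [0.0, 0.996, 0.087, -0.001]
ft_force: [0.4, -0.8, 0.9]
opening: 0.166
```

```bash
python3 - <<'E'
from cell import telemetry, imaging
import numpy as np, cv2
s=telemetry.sense();print({k:np.round(s[k],3) for k in("tcp_pos","ft_force","wrist_torque","opening","eef_rot")})
for n in("side","top"): cv2.imwrite(f"pics/{n}3.png",imaging.get_image(n)["image"][:,:,::-1])
E
```

```text
{'tcp_pos': array([0.469, 0.299, 0.103]), 'ft_force': array([ 0.408, -0.831,  0.933]), 'wrist_torque': array([-0.108,  0.014, -0.061]), 'opening': np.float64(0.166), 'eef_rot': array([ 0.   ,  0.996,  0.087, -0.001])}
```

View pics/top3.png

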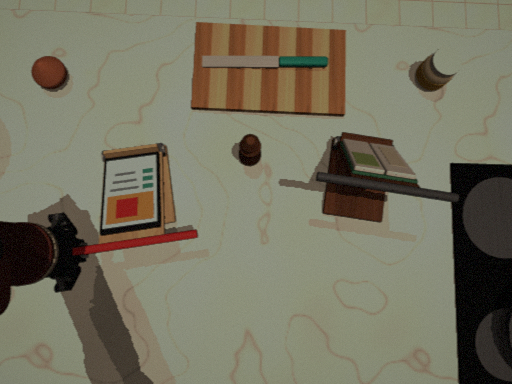

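The bar follows: its free end moved from (201,242) to (197,234) in the top view, and the tablet stand has risen. Forces are small, so I continue the arc.

carry_out([
  [-1, 0.05, 0.01, 0.11, 0, 0, 0],
  [-1, 0.11, 0.02, 0.22, 0, 0, 0],
  [-1, 0.17, 0.03, 0.33, 0, 0, 0],
  [-1, 0.23, 0.04, 0.43, 0, 0, 0],
  [-1, 0.29, 0.05, 0.53, 0, 0, 0],
  [-1, 0.36, 0.06, 0.63, 0, 0, 0],
  [-1, 0.43, 0.08, 0.73, 0, 0, 0],
  [-1, 0.51, 0.09, 0.82, 0, 0, 0],
])

```text
clock: 4.72
tcp_pos: [0.4989, 0.3042, 0.1523]
eef_rot: [0.0, 0.996, 0.087, -0.002]
ft_force: [-10.5, -1.8, -1.9]
opening: 0.169
```

carry_out([
  [-1, 0.08, 0.02, 0.09, 0, 0, 0],
  [-1, 0.16, 0.03, 0.18, 0, 0, 0],
  [-1, 0.25, 0.05, 0.27, 0, 0, 0],
  [-1, 0.34, 0.06, 0.35, 0, 0, 0],
  [-1, 0.43, 0.08, 0.43, 0, 0, 0],
  [-1, 0.52, 0.09, 0.51, 0, 0, 0],
  [-1, 0.52, 0.09, 0.51, 0, 0, 0],
])

```text
clock: 5.6
tcp_pos: [0.53, 0.3096, 0.1844]
eef_rot: [0.0, 0.996, 0.087, -0.003]
ft_force: [-9.5, -1.9, 3.6]
opening: 0.163
```

```bash
python3 - <<'E'
from cell import telemetry, imaging
import numpy as np, cv2
s=telemetry.sense();print({k:np.round(s[k],3) for k in("tcp_pos","ft_force","wrist_torque","opening","eef_rot")})
for n in("side","top"): cv2.imwrite(f"pics/{n}4.png",imaging.get_image(n)["image"][:,:,::-1])
E
```

```text
{'tcp_pos': array([0.53 , 0.31 , 0.184]), 'ft_force': array([-9.52 , -1.892,  3.645]), 'wrist_torque': array([-0.614,  2.264,  0.015]), 'opening': np.float64(0.163), 'eef_rot': array([ 0.   ,  0.996,  0.087, -0.003])}
```

View pics/top4.png

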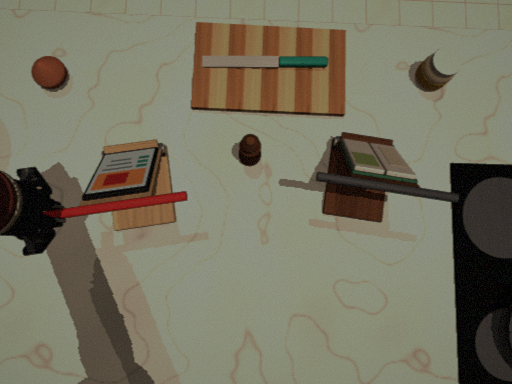

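The stand is now at about 52°: the bar runs from (45,212) to (186,196), still held. Last part of the arc to 60°.

carry_out([
  [-1, 0.1, 0.02, 0.07, 0, 0, 0],
  [-1, 0.19, 0.03, 0.14, 0, 0, 0],
  [-1, 0.3, 0.05, 0.21, 0, 0, 0],
  [-1, 0.4, 0.07, 0.27, 0, 0, 0],
  [-1, 0.4, 0.07, 0.27, 0, 0, 0],
  [-1, 0.4, 0.07, 0.27, 0, 0, 0],
])

```text
clock: 6.45
tcp_pos: [0.5542, 0.3138, 0.2021]
eef_rot: [-0.0, 0.996, 0.087, -0.002]
ft_force: [-6.5, -1.8, 0.7]
opening: 0.161
```

```bash
python3 - <<'E'
from cell import telemetry, imaging
from h import *
s=telemetry.sense();print({k:np.round(s[k],3) for k in("tcp_pos","ft_force","wrist_torque","opening","eef_rot")})
D={}
for n in("side","top"): D[n]=imaging.get_image(n);cv2.imwrite(f"pics/{n}5.png",D[n]["image"][:,:,::-1])
print(redaxis(D["top"]["image"]),redaxis(D["side"]["image"]))
t=redaxis(D["top"]["image"]);e=max(t[1:3],key=lambda p:p[0])
# free end on hinge circle: predicted pixel per angle
y=np.array([-.172,.985,0]);x=np.array([.985,.172,0]);H=np.array([.4719,.2033,.0785])+x*.21*np.cos(np.radians(12));H[2]=.035
for a in(50,55,60,65,70):
    r=np.radians(a);print(a,np.round(proj(D["top"],H-x*.21*np.cos(r)+[0,0,.21*np.sin(r)]-y*.12)),e)
E
```

```text
{'tcp_pos': array([0.554, 0.314, 0.202]), 'ft_force': array([-6.517, -1.793,  0.671]), 'wrist_torque': array([-0.423,  1.791, -0.069]), 'opening': np.float64(0.161), 'eef_rot': array([-0.   ,  0.996,  0.087, -0.002])}
(np.float64(142.580164670973), array([182.64863217, 179.45583422]), array([ 41.40908005, 198.96204539]), np.float64(9.497288922007193), array([  41,  176,  143,   26, 1288], dtype=int32)) (np.float64(112.78928711328624), array([215.96855528, 183.7536862 ]), array([146.7017076 , 272.76788225]), np.float64(10.680484267533753), array([ 143,  183,   76,   92, 1170], dtype=int32))
50 [186. 198.] [182.64863217 179.45583422]
55 [184. 189.] [182.64863217 179.45583422]
60 [182. 179.] [182.64863217 179.45583422]
65 [180. 168.] [182.64863217 179.45583422]
70 [178. 157.] [182.64863217 179.45583422]
```

View pics/side5.png

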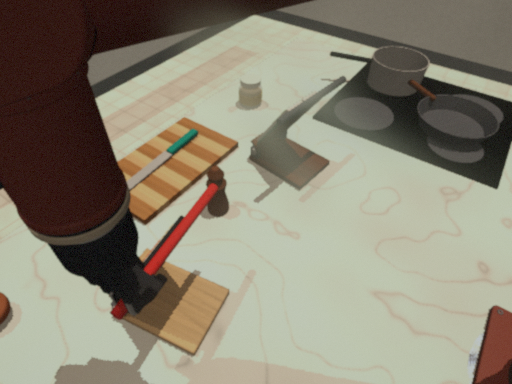

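The side view shows the backrest raised and the bar from (216,184) to about (115,313). The free end in the top view matches the 60° prediction. I'll release, then retreat straight up.

carry_out([
  [1, 0, 0, 0, 0, 0, 0],
  [1, 0, 0, 0, 0, 0, 0],
  [1, 0, 0, 0, 0, 0, 0],
  [1, 0, 0, 0, 0, 0, 0],
  [1, 0, 0, 0, 0, 0, 0],
  [1, 0, 0, 0, 0, 0, 0],
])

```text
clock: 7.3
tcp_pos: [0.5542, 0.3138, 0.202]
eef_rot: [-0.0, 0.996, 0.087, -0.002]
ft_force: [-0.0, -0.4, -0.2]
opening: 0.999
```

carry_out([
  [1, 0, 0, 0.3, 0, 0, 0],
  [1, 0, 0, 0.8, 0, 0, 0],
  [1, 0, 0, 1.4, 0, 0, 0],
  [1, -0.5, 0.7, 1.5, 0, 0, 0],
  [1, -1.0, 1.4, 1.5, 0, 0, 0],
  [1, -1.6, 2.2, 1.5, 0, 0, 0],
  [1, -2.2, 3.0, 1.5, 0, 0, 0],
  [1, -2.8, 3.8, 1.5, 0, 0, 0],
])

```text
clock: 8.3
tcp_pos: [0.3851, 0.5433, 0.2938]
eef_rot: [-0.001, 0.996, 0.087, -0.002]
ft_force: [0.4, 0.3, -0.2]
opening: 1.0
```

carry_out([
  [1, -0.5, 0.5, 0, 0, 0, 0],
  [1, -1, 1, 0, 0, 0, 0],
  [1, -1, 1, 0, 0, 0, 0],
  [1, -1, 1, 0, 0, 0, 0],
])

```text
clock: 8.8
tcp_pos: [0.3257, 0.603, 0.2947]
eef_rot: [-0.001, 0.996, 0.087, -0.001]
ft_force: [-0.1, -1.3, 0.1]
opening: 0.997
```

```bash
python3 - <<'E'
from cell import telemetry, imaging
from h import *
s=telemetry.sense();print({k:np.round(s[k],3) for k in("clock","tcp_pos","ft_force","qvel","opening")})
D={}
for n in("side","top"): D[n]=imaging.get_image(n);cv2.imwrite(f"pics/{n}6.png",D[n]["image"][:,:,::-1])
P=measure(D["side"],D["top"]);m=P.mean(0);print(P,np.linalg.norm(P[0]-P[1]))
print("angle",np.degrees(np.arcsin((m[2]-.035)/.21)))
a=cv2.imread("pics/top0.png").astype(int);b=cv2.imread("pics/top6.png").astype(int)
print("book diff",np.abs(a-b)[120:250,280:450].max())
E
```

```text
{'clock': np.float64(8.8), 'tcp_pos': array([0.326, 0.603, 0.295]), 'ft_force': array([-0.102, -1.284,  0.052]), 'qvel': array([ 0.018, -0.005,  0.015,  0.011,  0.002, -0.004,  0.   ]), 'opening': np.float64(0.997)}
side (np.float64(167.00212863733137), array([215.66472123, 183.50817049]), array([114.23761684, 316.1816549 ]), np.float64(11.824446712287113), array([ 111,  183,  108,  136, 1894], dtype=int32)) 
top (np.float64(151.88018410798924), array([182.32838173, 179.33761561]), array([ 31.92496669, 200.46586847]), np.float64(9.397687836615567), array([  32,  176,  151,   29, 1420], dtype=int32))
[[0.59090303 0.10187965 0.21731883]
 [0.54972214 0.33921614 0.2177809 ]] 0.24088314075971304
angle 60.375665429921156
book diff 30
```

View pics/top6.png

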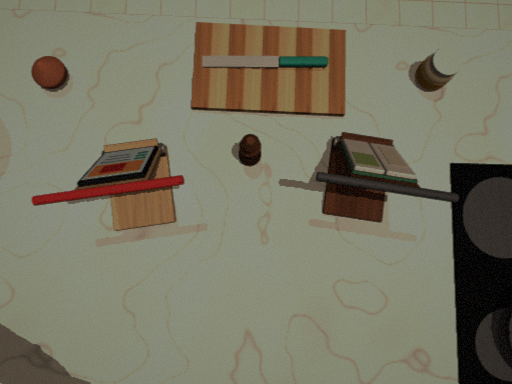

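View pics/side6.png

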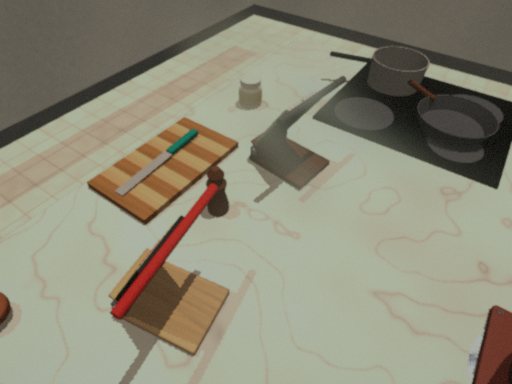

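The bar stands free, from (33,201) to (183,180) in the top view and (216,184) to (114,316) in the side view, at 60.4°. The arm is clear, and the dark stand's bar is still at (318,177) to (457,197).

```bash
python3 -c "
from cell import workorder;print(workorder.hand_in())"
```

```text
the job is handed in; nothing more can be done
None
```

The tablet's backrest now stands by itself at about 60°, and I handed the job in at about 9 s of the 35 s allowed. I gripped the red crossbar near its +y end, raised it along the hinge arc from about 12°, then let go and moved the arm clear.

- **Angle:** measured from both cameras after release, the bar's middle is at z ≈ 0.2175 m, which gives 60.4°. The bar measured 0.241 m long against the stated 0.240 m. The free end was at the same pixel before and after letting go, so it did not slip back.
- **Cookbook stand:** it sits at the same pixels as at the start. The picture differs there by at most 30 grey levels; I put that down to image noise.
- **Forces:** the wrist readings I saw between moves stayed under about 11 N, and near zero after release.
- **Disagreement:** the hinge position found directly in the images differed by about 6 mm from the one worked out from the bar. I used the one from the bar, and the arc followed it without trouble.

No check failed.

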